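# Shift the bench shaker into the green gear

## Task

Change the shaker's gear: push its red-knobbed lever out of the middle lane, along the cross slot and fully home into the slot with the green dot, without running it into a slot with another dot on the way. Only push the lever, do not pull its knob up, and leave the jars, cups, bottle, lid and carton as they stand. Finish with the hand clear of everything.

Things in the scene. Friction and masses are not known exactly. Their poses are not given: they have to be found in the camera images.
- shaker: White geared bench shaker, fixed to the bench. Origin on the bench straight below the middle of its gear gate; x axis points from its front (display, green switch; towards the robot) to the platform at its back, y axis to the left seen from the front. Housing: x -85 to +225 mm, y -120 to +120 mm, top 104 mm above the bench. Nothing but the lever stands above the gate.
- gate_mid (a point): Middle of the gear gate, on top of its 116 x 116 mm steel plate, 110 mm above the bench. Three lanes run along the shaker's x, at y = -30, 0 and +30 mm, each 14 mm wide, x -30 to +30 mm. One cross slot, 18 mm wide, joins them at x = 0: an H with an extra middle bar. Each outer lane has a slot (half lane) at either end; elsewhere is solid steel.
- knob (a point): Centre of the 40 mm red ball on the gear lever. The 10 mm stem tilts both ways about a point 20 mm above the bench under the gate's middle; the ball is 155 mm up the stem from there (175 mm above the bench when upright). Black 22 mm collar under the ball. The lever stays where left; 2 to 3 N at the ball moves it; it stops solidly at the gate's walls. It starts somewhere along the middle lane.
- gate_shift (a joint): Lever tilt along the lanes, rad: 0 in the cross slot, positive towards the shaker's +x. About +0.265 or -0.265 hard against the end of an outer lane. The lever can go sideways only within about 0.04 of 0.
- gate_cross (a joint): Lever tilt along the cross slot, rad: 0 in the middle lane, positive towards the shaker's +y. About +0.33 or -0.33 in an outer lane; about 0.35 pressed against the cross slot's outer end, from where it can be pushed into either end of that outer lane.
- knob_lift (a joint): How far the ball is pulled up along its stem, m: 0 when down, held down by a spring (10 N to start, then 1 N per mm), 14 mm at most. Leave it down.
- green_dot: Green disc, 20 mm across, 2 mm thick, flat on the gate plate just beyond the end of the wanted slot, in line with its lane: 43 mm before or behind and 30 mm left or right of the gate's middle, along the shaker's axes. Yellow, blue and white dots mark the other three outer slot ends; which is where varies. Origin: centre of its underside, 110 mm above the bench.
- jar_a: Sample jar, white cap, 40 mm diameter, 48 mm tall, on the shaker's platform (108 mm above the bench), about 152 mm behind the gate. Loose bystander, leave alone; origin at the centre of its underside.
- jar_b: The same jar with an orange cap, beside it. Loose bystander, leave alone; origin at the centre of its underside.
- brown_bottle: Brown reagent bottle, 60 mm diameter, 125 mm tall, on the bench to the shaker's left. Loose bystander, leave alone; origin at the centre of its underside.
- cup_a: Clear sample cup, 56 mm rim, 60 mm tall, on the bench to the shaker's right. Loose bystander, leave alone; origin at the centre of its underside.
- cup_b: White sample cup, 56 mm rim, 60 mm tall, on the bench to the shaker's right. Loose bystander, leave alone; origin at the centre of its underside.
- carton: Small cardboard box, 60 x 45 x 70 mm tall, on the bench to the shaker's right. Loose bystander, leave alone; origin at the centre of its underside.
- jar_lid: White lid, 60 mm diameter, 14 mm thick, lying on the bench to the shaker's left. Loose bystander, leave alone; origin at the centre of its underside.

How it is judged:
By the outcome, as a careful person would: the job done as asked, in the order asked, and still so for the second after the job is handed in, with the robot touching nothing.
It also fails if it takes over 70 s, if anything falls off the work surface, if the arm or the gripper's body presses on something with over 40 N, if the wrist force passes 120 N, or if a joint passes its speed limit or range.

## Robot

A 7-joint arm with a two-finger parallel gripper is mounted at the origin on the work surface. World frame = base frame: x ahead of the robot, y to its left, z up, the work surface at z = 0. Lengths are in m, angles in rad, forces in N, time in s.
With the tool pointing down it reaches from about 0.425 to 0.875 m from the base axis. Payload 8.4 kg.
Tool frame: the origin (TCP) lies on the mounting face of the last link; the fingertips stand 173 mm ahead of it and the grasp point (between the pads) lies 155 mm ahead of it; z points along the fingers, y is the line along which they close (so a half turn about z gives the same grasp; the last joint's range is limited). The gripper opens to 85 mm and grips with 20 to 120 N. Pads are 22 mm wide; open, the fingers measure 114 mm over their backs; the gripper's body (76 mm by 85 mm) begins 54 mm behind the grasp point. The pads swing forward as they close: fully open they stand 13 mm farther back than shut.
Start: joints at [1.108, 0.333, 0.04, 1.465, -0.013, 1.343, -0.059], TCP at [0.231, -0.607, 0.405] pointing down, gripper open.
Joint ranges: [-2.58, 2.58], [-0.38, 2.09], [-1.3, 1.39], [0.25, 2.4], [-1.5, 4.64], [0.08, 2.09], [-2.65, 2.65]. Speed limits (rad/s): [2.22, 2.22, 2.79, 2.79, 3.14, 3.14, 3.14].

## Interface

Orientations are given as [roll, pitch, yaw] about the fixed x, y, z axes, in that order (R = Rz(yaw) Ry(pitch) Rx(roll)).
In Python, from station import r gives the robot as it stands.
- The arm moves only by the tool move_arm, never from a script. Its argument "rows" is a list that holds one entry, the list of rows, each a list of 7 numbers: the turn, a rotation vector about the tool's x, y, z in degrees, then the shift along the tool's x, y, z in m, then the closure, from 0 (fully open) to 1 (shut). In form: [[[rx, ry, rz, dx, dy, dz, grip], ...]]. A call has 1 to 12 rows; each row is the pose to reach, as a shift and turn from the pose commanded when the call began, along the tool's axes at that moment; what a row does not reach only later rows make up. A row lasts 1/10 s, in which the tool goes at most 50 mm and 8.59 degrees, less where a joint would pass 70% of its speed; a pose out of reach is approached as far as the arm can. A call with a gripper value outside its range is refused whole. The fingers move at their own pace and stop on an object; "newtons" is the grip in N (left out, the last holds). Time passes only in rows, so rows that repeat a pose let the fingers close. It gives the time, the measured TCP pose, the force, the opening and the grip force at its end, in the units of the state.
- r.get_state(): the state, without advancing time (a new reading comes with each control period).
- r.read_camera(name): name is "side" or "top"; returns a dict with "frame" (400x640x3 uint8, red, green, blue), "vfov" (degrees; the focal length in pixels is half the picture's height over the tangent of half this angle, whatever the lens; pixels are square), "cx", "cy" (the principal point, pixels), "k1" (the pictures are not rectified: a ray, as slopes to the right and down, at radius r is drawn at 1 + k1 r^2 times it, then the intrinsics apply), "R" (3x3) and "t" (3): a world point X has camera coordinates R X + t. Camera axes: x right, y down, z forward; pixel columns grow to the right and rows downward; lengths in m; the calibration is good to about 2 mm. A picture is of the moment at which its call begins. There is no depth.
- r.hand_in(): hands the job in; it is judged then, once.
The state is a dict: "clock": time; "joint_pos": joint angles; "joint_velocities": joint speeds; "tau": joint torques, N m; "tool_pos": TCP position; "orientation": TCP orientation; "contact_force": force on the tool from outside, world axes, zero at the start; "wrist_torque": the same for the moment, N m; "finger_gap": finger opening in m; "finger_force": force on a finger pad.
Only numpy, scipy, OpenCV 4.12 (cv2) and the standard library are available. Lean on these libraries where they do the work, as an engineer would, in place of code of your own. Each camera call takes 0.05 s, during which the arm holds its last target. There are 200 camera calls.

## Working session

There is one attempt and no reset: what is moved stays moved. The work goes in short steps, Python scripts to look and compute and a tool call to move; the robot and the scene stay as the last step left them, time stands still between calls to the robot, and variables do not carry over. Pictures are saved under pics/ and viewed, at most 10 in all, crops included, and the job is handed in when it is done.

Besides the shell and the picture viewer there is one more tool, called after "Call:" in YAML: its name, and indented under it one key for each argument. move_arm: Moves the arm, as the interface text tells. Its arguments: {"type":"object","properties":{"rows":{"type":"array","items":{"type":"array","items":{"type":"array","items":{"type":"number"}}}},"newtons":{"type":"number"}},"required":["rows"]}

```bash
mkdir -p pics
cat > h.py <<'E'
import numpy as np, cv2
from station import r
def cam(n):
    c=r.read_camera(n); c['f']=c['frame'].shape[0]/2/np.tan(np.radians(c['vfov'])/2)
    c['K']=np.array([[c['f'],0,c['cx']],[0,c['f'],c['cy']],[0,0,1]]); c['D']=np.array([c['k1'],0,0,0.])
    c['R']=np.array(c['R']); c['t']=np.array(c['t']); return c
def ray(c,uv):
    p=cv2.undistortPoints(np.array([[uv]],float),c['K'],c['D'])[0,0]
    return -c['R'].T@c['t'], c['R'].T@np.array([p[0],p[1],1])
def onz(c,uv,z):
    o,d=ray(c,uv); return o+d*(z-o[2])/d[2]
def proj(c,X):
    return cv2.projectPoints(np.array(X,float).reshape(-1,1,3),cv2.Rodrigues(c['R'])[0],c['t'],c['K'],c['D'])[0][:,0]
def tri(c1,u1,c2,u2):
    (o1,d1),(o2,d2)=ray(c1,u1),ray(c2,u2)
    s=np.linalg.lstsq(np.array([d1,-d2]).T,o2-o1,rcond=None)[0]
    a,b=o1+s[0]*d1,o2+s[1]*d2; return (a+b)/2,np.linalg.norm(a-b)
def save(c,n): cv2.imwrite(n,c['frame'][:,:,::-1])
def blobs(c,lo,hi,amin=20):
    m=cv2.inRange(cv2.cvtColor(c['frame'],cv2.COLOR_RGB2HSV),np.array(lo),np.array(hi))
    n,l,s,ce=cv2.connectedComponentsWithStats(m)
    return [(s[i][:5].tolist(),ce[i].round(1).tolist()) for i in range(1,n) if s[i][4]>=amin]
E
python3 - <<'E'
from h import *
for n in('side','top'):
    c=cam(n); save(c,f'pics/{n}0.png'); print(n,(-c['R'].T@c['t']).round(3),c['R'][2].round(2),c['f'])
    for k,lo,hi in(('red',(0,150,80),(6,255,255)),('red2',(174,150,80),(180,255,255)),('green',(45,90,50),(85,255,255)),('yel',(22,120,100),(35,255,255)),('blue',(95,120,60),(130,255,255))): print(k,blobs(c,lo,hi))
s=r.get_state(); print({k:np.round(v,3) for k,v in s.items()})
E
```

```text
side [0.25  0.493 0.595] [ 0.47 -0.61 -0.64] 365.56691178007276
red [([314, 204, 20, 19, 287], [323.4, 212.9])]
red2 []
green [([372, 250, 9, 15, 100], [376.0, 257.0]), ([303, 283, 11, 9, 44], [307.2, 287.0])]
yel [([359, 94, 62, 32, 822], [389.5, 111.5]), ([1, 177, 177, 131, 9400], [95.5, 240.6]), ([336, 232, 10, 7, 61], [340.3, 235.0])]
blue [([227, 214, 37, 67, 140], [244.3, 245.4]), ([36, 217, 66, 48, 1605], [68.4, 239.7]), ([308, 243, 10, 8, 60], [312.3, 246.4]), ([264, 281, 15, 29, 57], [271.7, 295.2]), ([53, 355, 87, 45, 1088], [92.8, 379.4])]
top [0.42  0.049 1.055] [ 0.19 -0.03 -0.98] 456.70813891296115
red [([271, 214, 19, 19, 298], [279.5, 223.0])]
red2 []
green [([306, 196, 9, 8, 59], [310.1, 199.5]), ([240, 238, 22, 11, 32], [250.5, 242.8]), ([304, 266, 9, 6, 31], [307.8, 268.9])]
yel [([125, 0, 123, 87, 7531], [191.7, 42.7]), ([556, 91, 84, 64, 1245], [585.8, 135.7]), ([289, 232, 9, 10, 71], [293.1, 236.6])]
blue [([141, 29, 51, 36, 1598], [165.8, 46.7]), ([0, 128, 128, 117, 1882], [88.9, 190.9]), ([263, 221, 7, 9, 49], [266.0, 225.0])]
{'clock': np.float64(0.1), 'joint_pos': array([ 1.108,  0.334,  0.04 ,  1.466, -0.013,  1.343, -0.058]), 'joint_velocities': array([ 0.001, -0.001, -0.   , -0.004, -0.002,  0.   , -0.   ]), 'tau': array([ 4.0000e-03, -6.6001e+01,  1.3700e+00, -4.0647e+01,  1.7000e-02,
        9.0000e-03,  0.0000e+00]), 'tool_pos': array([ 0.231, -0.607,  0.404]), 'orientation': array([-3.14 ,  0.   ,  0.364]), 'contact_force': array([-0.898, -0.113,  0.458]), 'wrist_torque': array([ 0.041, -0.041, -0.012]), 'finger_force': np.float64(0.0), 'finger_gap': np.float64(0.085)}
```

View pics/top0.png

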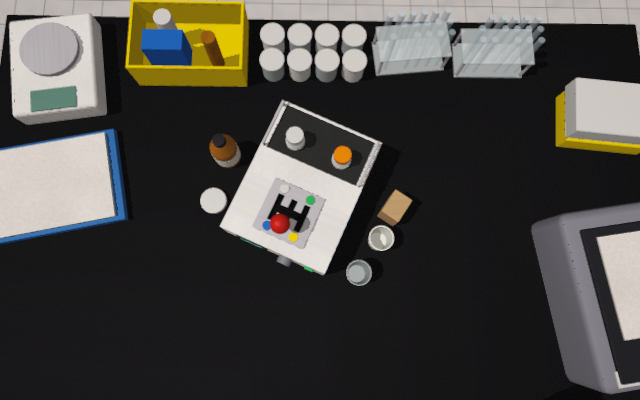

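View pics/side0.png

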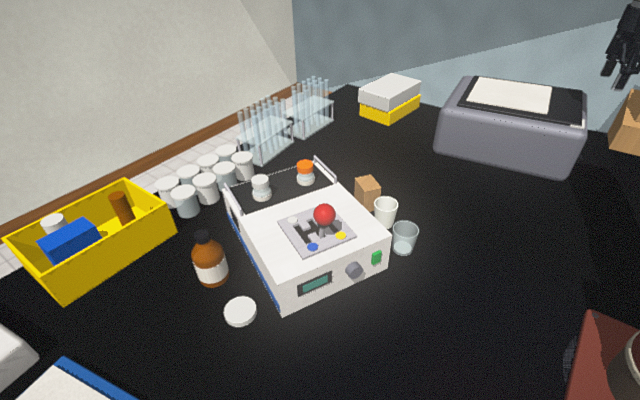

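The views agree. In the top view the red knob is at (280,223), the green dot at (310,199, back right), white at (284,187, back left), yellow at (293,237, front right) and blue at (266,225, front left). The side view shows the knob at (323,213), leaning to the front in the middle lane and hiding the green dot.

```bash
cat >> h.py <<'E'
def knob(cs=None):
    a,b=cs or (cam('side'),cam('top'))
    f=lambda c:max(blobs(c,(0,150,40),(8,255,255)),key=lambda x:x[0][4])
    ba,bb=f(a),f(b)
    mid=lambda q:(q[0][0]+(q[0][2]-1)/2,q[0][1]+(q[0][3]-1)/2)
    return tri(a,mid(ba),b,mid(bb))
E
python3 - <<'E'
from h import *
s,t=cam('side'),cam('top')
G=onz(t,(310.1,199.5),.112);Y=onz(t,(293.1,236.6),.112);B=onz(t,(266,225),.112)
for c in blobs(t,(0,0,170),(180,40,255),15): 
    if abs(c[1][0]-284)<15 and abs(c[1][1]-187)<15: print('white',c)
W=onz(t,(284,187.5),.112)
print('G,Y,B,W',G.round(4),Y.round(4),B.round(4),W.round(4))
print('side chk Y,B',onz(s,(340.3,235),.112).round(4),onz(s,(312.3,246.4),.112).round(4))
print('lens GY',np.linalg.norm(G-Y),'YB',np.linalg.norm(Y-B),'WB',np.linalg.norm(W-B))
ex=(G-Y)+(W-B);yaw=np.arctan2(ex[1],ex[0]);O=(G+Y+B+W)/4
print('yaw',yaw,'O',O.round(4), 'GB mid',(G+B)/2)
k,e=knob((s,t)); R=np.array([[np.cos(yaw),np.sin(yaw)],[-np.sin(yaw),np.cos(yaw)]])
print('knob',k.round(4),e,'local',R@(k-O)[:2])
E
```

```text
white ([220, 101, 162, 173, 9752], [294.0, 201.8])
G,Y,B,W [0.61   0.0442 0.112 ] [0.5315 0.0792 0.112 ] [0.5557 0.1356 0.112 ] [0.6357 0.0993 0.112 ]
side chk Y,B [0.5287 0.0776 0.112 ] [0.5533 0.1323 0.112 ]
lens GY 0.08592229805545822 YB 0.06134912586591025 WB 0.08781520121452181
yaw -0.42330503331061664 O [0.5832 0.0896 0.112 ] GB mid [0.58283687 0.08991056 0.112     ]
knob [0.5499 0.1024 0.1738] 0.001968725902641117 local [-0.03565657 -0.00198856]
```

Call:
move_arm:
  rows:
    - [[0,0,4,0.03,-0.013,0,1],[0,0,8,0.06,-0.026,0,1],[0,0,12,0.09,-0.039,0,1],[0,0,16,0.12,-0.052,0,1],[0,0,20,0.15,-0.065,0,1],[0,0,24,0.18,-0.078,0,1],[0,0,28,0.21,-0.091,0,1],[0,0,32,0.24,-0.104,0,1],[0,0,36,0.27,-0.117,0,1],[0,0,40,0.3,-0.13,0,1],[0,0,45,0.322,-0.145,0,1],[0,0,45,0.322,-0.145,0,1]]
  newtons: 20

```text
clock: 1.4
tool_pos: [0.4835, -0.3532, 0.4045]
orientation: [-3.139, 0.0, -0.418]
contact_force: [0.1, 0.4, -0.2]
finger_gap: 0.0002
finger_force: 0.0
```

```bash
cat >> h.py <<'E'
from scipy.spatial.transform import Rotation as Rn
O=np.array([.582,.0883,0]); YAW=-.42
S=Rn.from_euler('z',YAW).as_matrix()
def loc(p): return S.T@(np.array(p)-O)
def tool(target=None):
    s=r.get_state(); T=Rn.from_euler('xyz',s['orientation']).as_matrix()
    print('t',round(float(s['clock']),2),'tcp local',loc(s['tool_pos']).round(4),'F local',(S.T@s['contact_force']).round(2),'gap',round(float(s['finger_gap']),3),'yaw',s['orientation'].round(3))
    if target is not None:
        print('shift',(T.T@(S@np.array(target)+O-s['tool_pos'])).round(4)); print('turn deg',np.degrees(Rn.from_matrix(T.T@Rn.from_euler('xyz',[np.pi,0,YAW]).as_matrix()).as_rotvec()).round(2))
E
python3 -c "
from h import *
tool((-.105,0,.405))"
```

```text
t 1.4 tcp local [ 0.0901 -0.4433  0.4045] F local [-0.05  0.44 -0.21] gap 0.0 yaw [-3.139  0.    -0.418]
shift [-0.1942 -0.4437  0.0005]
turn deg [-0.13  0.    0.12]
```

Call:
move_arm:
  rows:
    - [[0,0,0,-0.018,-0.04,0,1],[0,0,0,-0.036,-0.08,0,1],[0,0,0,-0.054,-0.12,0,1],[0,0,0,-0.072,-0.16,0,1],[0,0,0,-0.09,-0.2,0,1],[0,0,0,-0.108,-0.24,0,1],[0,0,0,-0.126,-0.28,0,1],[0,0,0,-0.144,-0.32,0,1],[0,0,0,-0.162,-0.36,0,1],[0,0,0,-0.18,-0.4,0,1],[0,0,0,-0.194,-0.444,0,1],[0,0,0,-0.194,-0.444,0,1]]

```text
clock: 2.6
tool_pos: [0.4846, 0.1329, 0.4051]
orientation: [-3.139, 0.0, -0.413]
contact_force: [-0.6, -0.4, -0.2]
finger_gap: -0.0
finger_force: 0.0
```

```bash
python3 -c "
from h import *
tool((-.105,0,.325)); c=cam('side'); save(c,'pics/s1.png')"
```

```text
t 2.6 tcp local [-0.1071  0.001   0.4051] F local [-0.41 -0.62 -0.25] gap -0.0 yaw [-3.139  0.    -0.413]
shift [0.0021 0.0013 0.0801]
turn deg [-0.15  0.02  0.4 ]
```

View pics/s1.png

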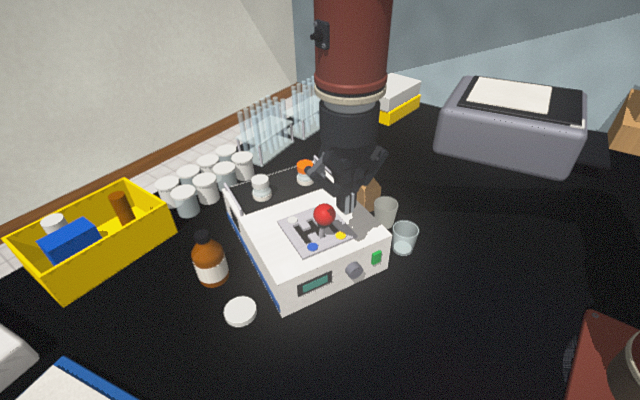

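The hand is shut above the shaker's front, with the fingertips at about (350,208), and the knob is unmoved at (323,213). I'll check the tip's projection, then lower the hand.

Call:
move_arm:
  rows:
    - [[0,0,0,0.002,0.001,0.02,1],[0,0,0,0.002,0.001,0.04,1],[0,0,0,0.002,0.001,0.06,1],[0,0,0,0.002,0.001,0.08,1],[0,0,0,0.002,0.001,0.08,1]]

```text
clock: 3.15
tool_pos: [0.4861, 0.1234, 0.3223]
orientation: [3.138, 0.003, -0.423]
contact_force: [-0.8, -0.6, -0.4]
finger_gap: -0.0001
finger_force: 0.0
```

```bash
python3 -c "
from h import *
tool((-.031,0,.325)); c=cam('side'); t=cam('top'); p=np.array(r.get_state()['tool_pos'])-[0,0,.173]; print(proj(c,p),proj(t,p)); k,e=knob((c,t));print(loc(k),e)
b=cv2.hconcat([cv2.resize(i,None,fx=2.5,fy=2.5) for i in (c['frame'][150:300,260:420],t['frame'][150:300,220:380])]); cv2.imwrite('pics/c2.png',b[:,:,::-1])"
```

```text
t 3.15 tcp local [-0.1019 -0.0071  0.3223] F local [-0.47 -0.92 -0.42] gap -0.0 yaw [ 3.138e+00  3.000e-03 -4.230e-01]
shift [ 0.0709 -0.0073 -0.003 ]
turn deg [ 0.18  0.2  -0.19]
[[345.28147619 243.59566264]] [[269.26258374 256.826209  ]]
[-0.02936051 -0.01219363  0.16388606] 0.015599447122178716
```

View pics/c2.png

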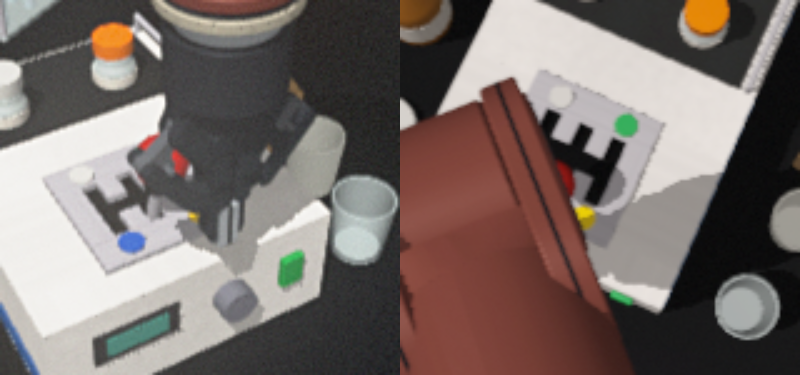

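The fingertips are in front of the ball, with the lever stem visible at crop (155,195). I'll push towards +x in small steps and check with readings.

Call:
move_arm:
  rows:
    - [[0,0,0,0.005,-0.007,-0.003,1],[0,0,0,0.012,-0.007,-0.003,1],[0,0,0,0.019,-0.007,-0.003,1],[0,0,0,0.026,-0.007,-0.003,1],[0,0,0,0.033,-0.007,-0.003,1],[0,0,0,0.04,-0.007,-0.003,1],[0,0,0,0.046,-0.007,-0.003,1],[0,0,0,0.052,-0.007,-0.003,1],[0,0,0,0.052,-0.007,-0.003,1],[0,0,0,0.052,-0.007,-0.003,1]]

```text
clock: 4.25
tool_pos: [0.5371, 0.1104, 0.3276]
orientation: [-3.142, -0.0, -0.422]
contact_force: [-0.4, 0.6, 0.2]
finger_gap: 0.0001
finger_force: 0.1
```

```bash
python3 -c "
from h import *
tool((-.031,0,.325)); c=cam('side'); t=cam('top');tool(); 
for c in(c,t):print(blobs(c,(0,150,80),(6,255,255)))"
```

```text
t 4.25 tcp local [-0.05    0.0019  0.3276] F local [-0.61  0.33  0.16] gap 0.0 yaw [-3.142 -0.    -0.422]
shift [0.019  0.0019 0.0026]
turn deg [-0.  -0.  -0.1]
t 4.35 tcp local [-0.0501  0.0019  0.3277] F local [-0.41  0.75  0.3 ] gap 0.0 yaw [ 3.142 -0.    -0.422]
[]
[]
```

```bash
python3 -c "
from h import *
c=cam('side'); t=cam('top')
b=cv2.hconcat([cv2.resize(i,None,fx=2.5,fy=2.5) for i in (c['frame'][150:300,260:420],t['frame'][150:300,220:380])]); cv2.imwrite('pics/c3.png',b[:,:,::-1])"
```

```text
(no output)
```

View pics/c3.png

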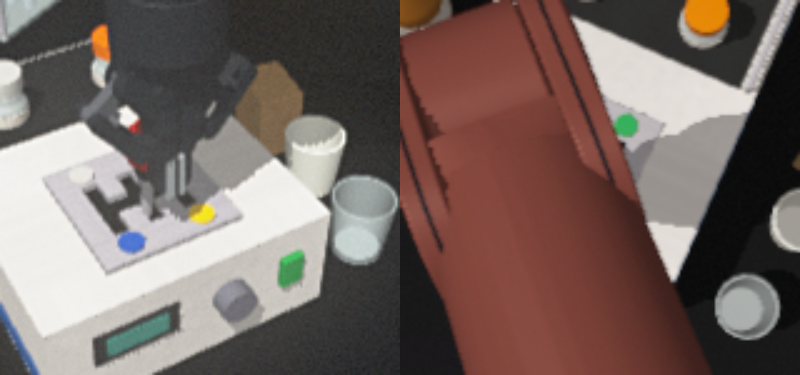

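The finger bears on the ball, which is hidden behind the knuckle; the stem is at crop (148,200). I'll push the remainder, then back off and measure.

Call:
move_arm:
  rows:
    - [[0,0,0,0.006,0.002,0,1],[0,0,0,0.012,0.002,0,1],[0,0,0,0.017,0.002,0,1],[0,0,0,0.017,0.002,0,1]]

```text
clock: 4.85
tool_pos: [0.5524, 0.1012, 0.3277]
orientation: [-3.141, -0.0, -0.422]
contact_force: [-0.4, 0.5, 0.8]
finger_gap: -0.0
finger_force: 0.6
```

```bash
python3 -c "
from h import *
tool()"
```

```text
t 4.85 tcp local [-3.230e-02 -3.000e-04  3.277e-01] F local [-0.56  0.35  0.84] gap -0.0 yaw [-3.141 -0.    -0.422]
```

Call:
move_arm:
  rows:
    - [[0,0,0,-0.02,0,0,1],[0,0,0,-0.05,0,0,1],[0,0,0,-0.06,0,-0.03,1],[0,0,0,-0.06,0,-0.06,1],[0,0,0,-0.06,0,-0.09,1],[0,0,0,-0.06,0,-0.09,1]]

```text
clock: 5.45
tool_pos: [0.4978, 0.1266, 0.4219]
orientation: [-3.138, -0.006, -0.422]
contact_force: [-0.1, 0.6, -0.1]
finger_gap: 0.0003
finger_force: 0.0
```

```bash
cat >> h.py <<'E'
def lever(c):
    "ball centre(s) in shaker axes: side ray met with the sphere of 155 mm about the pivot"
    b=max(blobs(c,(0,150,40),(8,255,255)),key=lambda x:x[0][4]); q=b[0]
    o,d=ray(c,(q[0]+(q[2]-1)/2,q[1]+(q[3]-1)/2)); o=loc(o)-[0,0,.02]; d=S.T@d
    rt=np.roots([d@d,2*o@d,o@o-.155**2]); print(b, [(o+d*x+[0,0,.02]).round(4) if abs(np.imag(x))<1e-9 else x for x in rt])
    x=-(o@d)/(d@d); print('nearest pt dist',np.linalg.norm(o+x*d))
    for xx in (0,): # at height guess
        for z in (.175,.171,.165,.161): print('z',z,loc(onz(c,(q[0]+(q[2]-1)/2,q[1]+(q[3]-1)/2),z)).round(4))
E
python3 -c "
from h import *
tool((0,.07,.328)); lever(cam('side')); t=cam('top'); print(blobs(t,(0,150,40),(8,255,255),20)[:4])"
```

```text
t 5.45 tcp local [-0.0924  0.0006  0.4219] F local [-0.36  0.51 -0.08] gap 0.0 yaw [-3.138 -0.006 -0.422]
shift [ 0.0918 -0.0692  0.0947]
turn deg [-0.21 -0.33 -0.11]
([305, 192, 20, 19, 289], [314.4, 201.0]) [array([ 0.1337, -0.0696,  0.0562]), array([ 0.001 , -0.0026,  0.175 ])]
nearest pt dist 0.12235134909900308
z 0.175 [ 0.001  -0.0026  0.175 ]
z 0.171 [ 0.0054 -0.0048  0.171 ]
z 0.165 [ 0.0121 -0.0082  0.165 ]
z 0.161 [ 0.0166 -0.0105  0.161 ]
[([279, 198, 18, 20, 266], [287.8, 206.9])]
```

Side ray meets the lever sphere at local (+1, -3, 175) mm, so the lever is upright in the cross slot. Next I'll move to its left side.

Call:
move_arm:
  rows:
    - [[0,0,0,0.03,-0.028,0,1],[0,0,0,0.06,-0.056,0,1],[0,0,0,0.092,-0.085,0,1],[0,0,0,0.092,-0.085,0,1],[0,0,0,0.092,-0.085,0.02,1],[0,0,0,0.092,-0.085,0.045,1],[0,0,0,0.092,-0.085,0.07,1],[0,0,0,0.092,-0.085,0.094,1],[0,0,0,0.092,-0.085,0.094,1],[0,0,0,0.092,-0.085,0.094,1]]

```text
clock: 6.55
tool_pos: [0.6154, 0.166, 0.3233]
orientation: [3.141, 0.001, -0.422]
contact_force: [-0.3, -0.3, 1.0]
finger_gap: -0.0001
finger_force: 0.0
```

```bash
python3 -c "
from h import *
tool((0.001,-.012,.328)); c=cam('side');t=cam('top'); print(blobs(t,(0,150,40),(8,255,255),20)[:4])
b=cv2.hconcat([cv2.resize(i,None,fx=2.5,fy=2.5) for i in (c['frame'][150:300,260:420],t['frame'][150:300,220:380])]); cv2.imwrite('pics/c4.png',b[:,:,::-1])"
```

```text
t 6.55 tcp local [-0.0011  0.0846  0.3233] F local [-0.14 -0.35  1.03] gap -0.0 yaw [ 3.141e+00  1.000e-03 -4.220e-01]
shift [ 0.0023  0.0966 -0.0046]
turn deg [ 0.06  0.08 -0.09]
[]
```

View pics/c4.png

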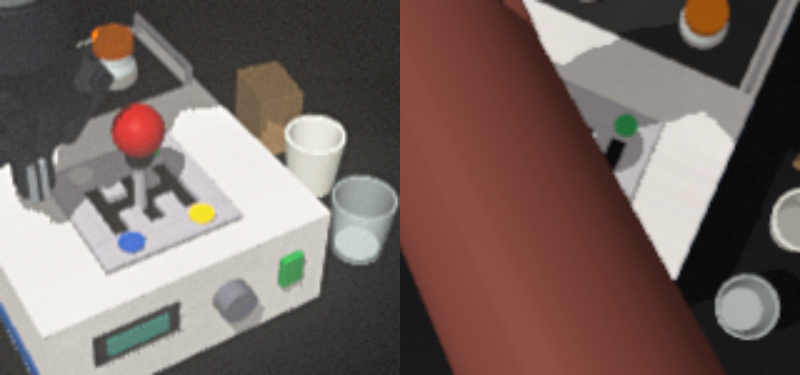

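The lever stands upright in the cross slot, with the ball at crop (138,130) and the stem at (143,190). The fingers are to its left and the knuckle is well above the ball. Pushing towards -y.

Call:
move_arm:
  rows:
    - [[0,0,0,0.002,0.01,-0.002,1],[0,0,0,0.002,0.02,-0.003,1],[0,0,0,0.002,0.03,-0.003,1],[0,0,0,0.002,0.038,-0.003,1],[0,0,0,0.002,0.045,-0.003,1],[0,0,0,0.002,0.052,-0.003,1],[0,0,0,0.002,0.059,-0.003,1],[0,0,0,0.002,0.066,-0.003,1],[0,0,0,0.002,0.072,-0.003,1],[0,0,0,0.002,0.078,-0.003,1],[0,0,0,0.002,0.078,-0.003,1]]

```text
clock: 7.75
tool_pos: [0.5854, 0.0932, 0.3266]
orientation: [3.141, 0.0, -0.423]
contact_force: [-0.1, 0.8, 0.4]
finger_gap: -0.0001
finger_force: 0.5
```

```bash
python3 -c "
from h import *
tool((0.001,-.016,.328)); c=cam('side');print(blobs(c,(0,150,40),(8,255,255),20)[:4]); save(c,'pics/s5.png')
b=cv2.resize(c['frame'][150:300,260:420],None,fx=3,fy=3); cv2.imwrite('pics/c5.png',b[:,:,::-1])"
```

```text
t 7.75 tcp local [0.0011 0.0059 0.3266] F local [-0.44  0.64  0.38] gap -0.0 yaw [ 3.141  0.    -0.423]
shift [-0.      0.0219 -0.0013]
turn deg [ 0.04  0.01 -0.15]
[([321, 189, 17, 19, 235], [329.2, 198.4])]
```

View pics/c5.png

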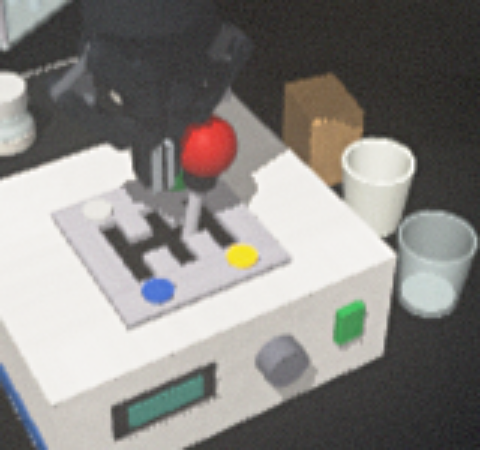

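The lever leans right along the cross slot: ball at crop (208,147), stem at (192,215), between the middle and right lanes. Continuing to the outer end.

Call:
move_arm:
  rows:
    - [[0,0,0,0,0.006,0.001,1],[0,0,0,0,0.012,0.002,1],[0,0,0,0,0.017,0.003,1],[0,0,0,0,0.021,0.003,1],[0,0,0,0,0.021,0.003,1]]

```text
clock: 8.3
tool_pos: [0.5767, 0.0743, 0.3234]
orientation: [3.141, 0.001, -0.423]
contact_force: [0.5, -0.5, -1.3]
finger_gap: -0.0002
finger_force: 0.5
```

```bash
python3 -c "
from h import *
tool((0.001,-.018,.328)); c=cam('side');print(blobs(c,(0,150,40),(8,255,255),20)[:4])"
```

```text
t 8.3 tcp local [ 0.0009 -0.015   0.3234] F local [ 0.62 -0.26 -1.33] gap -0.0 yaw [ 3.141e+00  1.000e-03 -4.230e-01]
shift [ 0.0001  0.003  -0.0046]
turn deg [ 0.04  0.03 -0.14]
[([331, 189, 17, 18, 237], [338.8, 197.2])]
```

Call:
move_arm:
  rows:
    - [[0,0,0,0,0.001,0,1],[0,0,0,0,0.002,0,1],[0,0,0,0,0.003,0,1],[0,0,0,0,0.004,0,1],[0,0,0,0,0.004,0,1]]

```text
clock: 8.85
tool_pos: [0.5753, 0.0715, 0.3237]
orientation: [-3.141, 0.0, -0.422]
contact_force: [0.1, 3.6, -0.8]
finger_gap: 0.0001
finger_force: 1.1
```

```bash
python3 -c "
from h import *
tool((0.001,-.018,.328)); c=cam('side');print(blobs(c,(0,150,40),(8,255,255),20)[:4])"
```

```text
t 8.85 tcp local [ 0.0008 -0.0181  0.3237] F local [-1.4   3.31 -0.75] gap 0.0 yaw [-3.141  0.    -0.422]
shift [ 0.0002 -0.0001 -0.0043]
turn deg [-0.01  0.01 -0.09]
[([332, 188, 17, 19, 236], [339.9, 196.9])]
```

Call:
move_arm:
  rows:
    - [[0,0,0,0,0.001,0,1],[0,0,0,0,0.002,0,1],[0,0,0,0,0.002,0,1],[0,0,0,0,0.002,0,1]]

```text
clock: 9.3
tool_pos: [0.5746, 0.0704, 0.3237]
orientation: [-3.14, -0.0, -0.421]
contact_force: [3.2, 5.3, -5.4]
finger_gap: 0.0003
finger_force: 3.0
```

```bash
python3 -c "
from h import *
tool((0.001,-.018,.328)); c=cam('side');print(blobs(c,(0,150,40),(8,255,255),20)[:4])"
```

```text
t 9.3 tcp local [ 0.0006 -0.0194  0.3237] F local [ 0.71  6.16 -5.44] gap 0.0 yaw [-3.14  -0.    -0.421]
shift [ 0.0004 -0.0014 -0.0043]
turn deg [-0.08 -0.   -0.05]
[([332, 189, 17, 18, 237], [340.2, 197.0])]
```

It is firmly at the cross slot's outer end: 6 N, and the ball no longer moves. I'll back off, lift, and come round to the front of the ball.

Call:
move_arm:
  rows:
    - [[0,0,0,0,-0.015,0,1],[0,0,0,0,-0.035,0,1],[0,0,0,0,-0.035,-0.03,1],[0,0,0,0,-0.035,-0.06,1],[0,0,0,0,-0.035,-0.09,1],[0,0,0,-0.03,-0.02,-0.09,1],[0,0,0,-0.06,0,-0.09,1],[0,0,0,-0.085,0.02,-0.09,1],[0,0,0,-0.085,0.033,-0.09,1],[0,0,0,-0.085,0.033,-0.09,1]]

```text
clock: 10.35
tool_pos: [0.4834, 0.0729, 0.4144]
orientation: [3.141, -0.002, -0.424]
contact_force: [-0.1, 0.1, -0.3]
finger_gap: -0.0001
finger_force: 0.0
```

```bash
python3 -c "
from h import *
tool((-.08,-.053,.320)); lever(cam('side')); k,e=knob(); print(loc(k),e)"
```

```text
t 10.35 tcp local [-0.0838 -0.0543  0.4144] F local [-0.19  0.07 -0.31] gap -0.0 yaw [ 3.141e+00 -2.000e-03 -4.240e-01]
shift [ 0.0036 -0.0014  0.0944]
turn deg [ 0.06 -0.11 -0.22]
([330, 188, 19, 18, 276], [339.1, 196.1]) [array([ 0.0891, -0.1097,  0.0837]), array([ 0.0006, -0.0551,  0.1649])]
nearest pt dist 0.1402875441284829
z 0.175 [-0.0104 -0.0483  0.175 ]
z 0.171 [-0.006 -0.051  0.171]
z 0.165 [ 0.0005 -0.055   0.165 ]
z 0.161 [ 0.0049 -0.0577  0.161 ]Traceback (most recent call last):
  File "<string>", line 3, in <module>
    tool((-.08,-.053,.320)); lever(cam('side')); k,e=knob(); print(loc(k),e)
                                                     ~~~~^^
  File "h.py", line 26, in knob
    ba,bb=f(a),f(b)
               ~^^^
  File "h.py", line 25, in <lambda>
    f=lambda c:max(blobs(c,(0,150,40),(8,255,255)),key=lambda x:x[0][4])
               ~~~^^^^^^^^^^^^^^^^^^^^^^^^^^^^^^^^^^^^^^^^^^^^^^^^^^^^^^
ValueError: max() iterable argument is empty
```

Call:
move_arm:
  rows:
    - [[0,0,0,0,-0.001,0.03,1],[0,0,0,0,-0.001,0.06,1],[0,0,0,0,-0.001,0.094,1],[0,0,0,0,-0.001,0.094,1],[0,0,0,0.02,-0.001,0.094,1],[0,0,0,0.04,-0.001,0.094,1],[0,0,0,0.05,-0.001,0.094,1],[0,0,0,0.057,-0.001,0.094,1],[0,0,0,0.064,-0.001,0.094,1],[0,0,0,0.07,-0.001,0.094,1],[0,0,0,0.07,-0.001,0.094,1]]

```text
clock: 11.6
tool_pos: [0.5482, 0.0464, 0.3199]
orientation: [-3.141, -0.0, -0.422]
contact_force: [-0.8, -0.7, 1.0]
finger_gap: -0.0005
finger_force: 0.3
```

```bash
python3 -c "
from h import *
tool((.006,-.053,.320)); c=cam('side');print(blobs(c,(0,150,40),(8,255,255),20)[:4])"
```

```text
t 11.6 tcp local [-0.0138 -0.052   0.3199] F local [-0.49 -0.98  1.03] gap -0.001 yaw [-3.141 -0.    -0.422]
shift [ 0.0198  0.001  -0.0001]
turn deg [-0.02 -0.01 -0.1 ]
[]
```

Not blocked. Pushing on in small steps while watching the force.

Call:
move_arm:
  rows:
    - [[0,0,0,0.004,0,0,1],[0,0,0,0.008,0,0,1],[0,0,0,0.012,0,0,1],[0,0,0,0.015,0,0,1],[0,0,0,0.018,0,0,1],[0,0,0,0.018,0,0,1]]

```text
clock: 12.25
tool_pos: [0.5645, 0.0389, 0.3196]
orientation: [-3.142, -0.0, -0.422]
contact_force: [-0.7, 1.3, -1.3]
finger_gap: 0.0001
finger_force: 0.6
```

Call:
move_arm:
  rows:
    - [[0,0,0,0.001,0,0,1],[0,0,0,0.002,0,0,1],[0,0,0,0.002,0,0,1]]

```text
clock: 12.55
tool_pos: [0.566, 0.0383, 0.3197]
orientation: [3.142, 0.0, -0.422]
contact_force: [-0.7, 1.4, -1.8]
finger_gap: 0.0
finger_force: 0.9
```

```bash
python3 -c "
from h import *
tool((.008,-.053,.320)); c=cam('side');print(blobs(c,(0,150,40),(8,255,255),20)[:4])"
```

```text
t 12.55 tcp local [ 0.0058 -0.0522  0.3197] F local [-1.23  1.02 -1.8 ] gap 0.0 yaw [ 3.142  0.    -0.422]
shift [ 0.0022  0.0008 -0.0003]
turn deg [ 0.   0.  -0.1]
[]
```

Call:
move_arm:
  rows:
    - [[0,0,0,0.001,0,0,1],[0,0,0,0.002,0,0,1],[0,0,0,0.002,0,0,1]]

```text
clock: 12.9
tool_pos: [0.5679, 0.0374, 0.3197]
orientation: [3.142, 0.0, -0.422]
contact_force: [-1.5, 0.3, -1.5]
finger_gap: -0.0001
finger_force: 1.0
```

Call:
move_arm:
  rows:
    - [[0,0,0,0.001,0,0,1],[0,0,0,0.002,0,0,1],[0,0,0,0.002,0,0,1]]

```text
clock: 13.2
tool_pos: [0.5693, 0.037, 0.3195]
orientation: [3.141, 0.002, -0.421]
contact_force: [-4.9, 1.8, -1.7]
finger_gap: 0.0002
finger_force: 3.0
```

Call:
move_arm:
  rows:
    - [[0,0,0,0.001,0,0,1],[0,0,0,0.002,0,0,1],[0,0,0,0.002,0,0,1]]

```text
clock: 13.5
tool_pos: [0.5704, 0.0366, 0.3193]
orientation: [3.14, 0.004, -0.421]
contact_force: [-11.0, 3.2, 2.8]
finger_gap: -0.0
finger_force: 5.6
```

A force of 11 N with hardly any travel means it is hard against the end. I'll back off, lift and inspect.

Call:
move_arm:
  rows:
    - [[0,0,0,-0.01,0,0,1],[0,0,0,-0.035,0,0,1],[0,0,0,-0.06,0,0,1],[0,0,0,-0.075,0,-0.03,1],[0,0,0,-0.075,0,-0.06,1],[0,0,0,-0.075,0,-0.1,1],[0,0,0,-0.075,0.04,-0.12,1],[0,0,0,-0.075,0.08,-0.12,1],[0,0,0,-0.075,0.12,-0.12,1],[0,0,0,-0.075,0.16,-0.12,1],[0,0,0,-0.075,0.2,-0.12,1],[0,0,0,-0.075,0.2,-0.12,1]]

```text
clock: 14.7
tool_pos: [0.4192, -0.1208, 0.4403]
orientation: [3.14, -0.002, -0.429]
contact_force: [0.4, -0.4, 0.4]
finger_gap: -0.0
finger_force: 0.0
```

```bash
python3 -c "
from h import *
tool(); c,t=cam('side'),cam('top'); lever(c); k,e=knob((c,t)); l=loc(k); print(l,e,'tilts x,y',np.arctan2(l[0],l[2]-.02),np.arctan2(l[1],l[2]-.02),'len',np.linalg.norm(l-[0,0,.02]))
b=cv2.hconcat([cv2.resize(i,None,fx=2,fy=2) for i in (c['frame'][130:330,200:400],t['frame'][90:290,190:390])]); cv2.imwrite('pics/c6.png',b[:,:,::-1])"
```

```text
t 14.7 tcp local [-0.0634 -0.2573  0.4403] F local [ 0.53 -0.16  0.38] gap -0.0 yaw [ 3.14e+00 -2.00e-03 -4.29e-01]
([319, 179, 18, 18, 254], [327.4, 187.2]) [array([ 0.0848, -0.0776,  0.1239]), array([ 0.0456, -0.0555,  0.1573])]
nearest pt dist 0.15244506221100892
z 0.175 [ 0.0249 -0.0438  0.175 ]
z 0.171 [ 0.0296 -0.0465  0.171 ]
z 0.165 [ 0.0366 -0.0504  0.165 ]
z 0.161 [ 0.0413 -0.0531  0.161 ]
[ 0.0387532  -0.04984972  0.16423706] 0.003195356140965309 tilts x,y 0.26247847159195287 -0.3327582355990221 len 0.1574520019914454
```

View pics/c6.png

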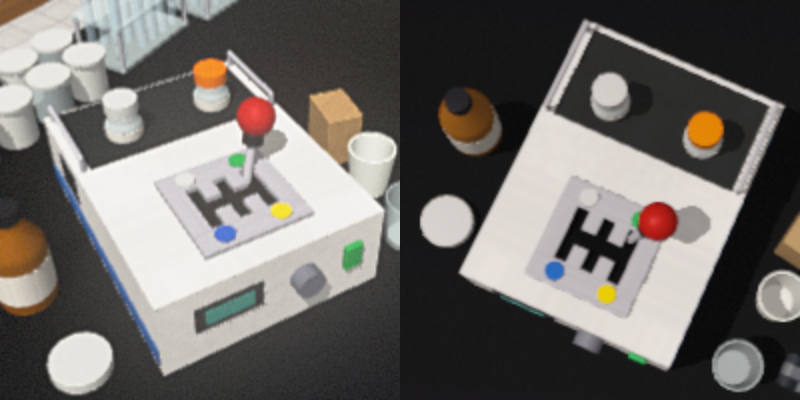

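The lever is home in the green slot: ball at crop (657,221) in the top view and (256,117) in the side view, stem ending beside the green dot. The measured tilts are +0.262 and -0.333 rad, against the expected +0.265 and -0.33. Nothing else has moved, and the hand is clear.

```bash
python3 -c "
from station import r
print(r.hand_in())"
```

```text
the job is handed in; nothing more can be done
None
```

The lever is fully home in the green-dot slot, reached by pushing only; nothing else moved, the hand finished clear, and the job was handed in at about 15 s.

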